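Close and latch the smoking-wood bin

TASK

The bin of smoking wood has been filled: put its lid on so that it sits fully down all round, then turn the latch knob clockwise past its detent until it clicks over and stays locked with its tongue over the lid. Leave the cruet, the squeezer and the bowl standing where they are, and let go of everything at the end.

Things in the scene. Friction and masses are not known exactly. Their poses are not given: they have to be found in the camera images.
- bin: Open stainless box bolted to the counter, holding wood chunks: outside 110 (its x) x 180 (its y) x 60 mm high, walls 4 mm, mouth 102 x 172 mm. Origin: centre of its underside, on the counter. A round latch post (32 mm across, 66 mm high) stands off its -y end, axis at x 0, y -135 mm; the bracket joining it is 40 mm high.
- lid: Loose stainless lid, about 350 g: plate 118 (its x) x 188 (its y) x 5 mm; below it a lip 96 x 166 mm, 10 mm deep, drops into the bin's mouth with 3 mm spare per side, either way round. Origin: centre of the lip's lower edge. Starts flat on the counter. Seated, its origin is 50 mm above the bin's origin and its top 65 mm above the counter.
- lid_handle (a point): Middle of the lid's wooden bar handle, 46 mm above the lid's origin. The bar runs along the lid's y: 90 mm long, 14 mm wide (x), 12 mm thick, on two 10 mm posts 70 mm apart; 25 mm of air between bar and plate. Axes as the lid's.
- latch (a joint): Latch knob angle, rad, growing clockwise seen from above, stops at 0 and 2.94. Starts unlocked, 0 to 0.5. Turns with light friction and stays where left up to about 0.95; then a spring detent resists (up to 0.27 N m) and turns it back if let go; past the crest at 2.07 it snaps on and rests locked against the stop at 2.94. One grasp seldom reaches: let go below 0.95 and regrasp.
- latch_grip (a point): Grip point on the latch's axis, 102 mm above the counter, in a steel grip bar 54 mm long, 14 mm wide, 78 to 116 mm above the counter. Below it a flat tongue, 18 mm wide, 68 to 73 mm above the counter, reaches 62 mm from the axis. x: along bar and tongue, to the tongue's tip; z up. At latch 2.94 x is the bin's +y (over the lid); before, it is turned back by 2.94 - q.
- cruet: Empty glass cruet with a cork, 68 mm across, 178 mm high; origin at the centre of its underside. A bystander.
- squeezer: Yellow plastic citrus squeezer, a dish 110 mm across with a ribbed cone, 50 mm high, with a tab handle on its +y side reaching 97 mm from the middle; origin at the centre of its underside. A bystander.
- bowl: Terracotta bowl, 110 mm across, 50 mm high; origin at the centre of its underside. A bystander.
Mind the look-alikes: they are no part of the job. Leave any turquoise look-alike of the lid alone.

How it is judged (in metres and radians):
On the way, in this order (a step that is already met when the one before it is completed fails the run):
1. the lid sits fully down on the bin (z of lid in the frame of bin below 0.053 m and horizontal distance between lid and bin below 0.008 m and angle between lid's own z axis and vertical below 0.035 rad), for 0.2 s.
2. the latch has clicked past its detent, with the lid down (value of joint latch above 2.7 rad and z of lid in the frame of bin below 0.053 m), for 0.2 s.
At the end, for the whole second after the job is handed in: The lid lies on the bin, its origin 45 to 53 mm above the bin's and within 8 mm of it sideways, tilted less than 0.035 rad and at rest, and the latch stays beyond 2.7 rad, its tongue over the lid (all of step 2 and z of lid in the frame of bin above 0.045 m and horizontal distance between lid and bin below 0.008 m and angle between lid's own z axis and vertical below 0.035 rad and linear speed of lid below 0.02 m/s); the robot touches nothing.
It fails at once if the cruet is shifted by more than 30 mm or tipped (distance of cruet from where it was at the start of the episode above 0.03 m or angle between cruet's own z axis and vertical above 0.4 rad).
It fails at once if the squeezer is shifted by more than 30 mm (distance of squeezer from where it was at the start of the episode above 0.03 m).
It fails at once if the bowl is shifted by more than 30 mm (distance of bowl from where it was at the start of the episode above 0.03 m).
It also fails if it takes over 56 s, if anything falls off the work surface, if the arm or the gripper's body presses on something with over 40 N, if the wrist force passes 120 N, or if a joint passes its speed limit or range.

ROBOT

A 6-joint arm with a two-finger parallel gripper is mounted at the origin on the work surface. World frame = base frame: x ahead of the robot, y to its left, z up, the work surface at z = 0. Lengths are in mm, angles in rad, forces in N, time in s.
With the tool pointing down it reaches from about 425 to 950 mm from the base axis. Payload 14.7 kg.
Tool frame: the origin (TCP) lies on the centre line of the jaws, within the pads' length; the fingertips stand 17 mm ahead of it and the grasp point (between the pads) lies 2 mm behind it; z points along the fingers, y is the line along which they close (so a half turn about z gives the same grasp; the last joint's range is limited). The gripper opens to 85 mm and grips with 20 to 120 N. Pads are 22 mm wide; open, the fingers measure 114 mm over their backs; the gripper's body (76 mm by 85 mm) begins 54 mm behind the grasp point. The pads swing forward as they close: fully open they stand 13 mm farther back than shut.
Start: joints at [1.182, 0.48, 1.596, -0, 1.065, -0.047], TCP at [217.845, 612.402, 248.297] pointing down, gripper open.
Joint ranges: [-2.75, 2.75], [-0.82, 2.05], [0.23, 2.67], [-1.56, 4.7], [0.09, 2.69], [-2.92, 2.92]. Speed limits (rad/s): [1.89, 1.89, 2.39, 3.01, 3.01, 3.01].

INTERFACE

Orientations are given as a unit quaternion [x, y, z, w].
In Python, from workcell import bot gives the robot as it stands.
- The arm moves only by the shell command python3 -m crank 'ROWS' [FORCE]. ROWS is JSON, a list of rows, each an object of numbers: "grip": the finger opening in m, from 0 to 0.0854; "x", "y", "z": the shift along the tool's x, y, z in m; "rx", "ry", "rz": the turn, a rotation vector about the tool's x, y, z in rad. A call has 1 to 12 rows; each row shifts and turns the commanded pose from where the row before left it, along the tool's axes as they then stand; what a row does not reach is not made up. A row lasts 1/8 s, in which the tool goes at most 62.5 mm and 10.7 degrees, less where a joint would pass 70% of its speed; a pose out of reach is approached as far as the arm can. A call is refused whole if a number of a shift passes 0.0625 or a number of a turn 0.188, either way. A call with a gripper value outside its range is refused whole. The fingers move at their own pace and stop on an object; FORCE is the grip in N (left out, the last holds). Time passes only in rows, so rows that do not move let the fingers close. It gives the time, the measured TCP pose, the force, the opening and the grip force at its end, in the units of the state.
- bot.read_state(): the state, without advancing time (a new reading comes with each control period).
- bot.camera(name): name is "scene" or "top" or "wrist"; returns a dict with "pixels" (384x512x3 uint8, red, green, blue), "intrinsics" (3x3 intrinsics, pixels), "T" (4x4, takes a point from camera to world coordinates). Camera axes: x right, y down, z forward; pixel columns grow to the right and rows downward; lengths in mm; the calibration is good to about 2 mm. The wrist camera is an equidistant fisheye: a pixel r from the principal point sees the ray r / f radians off the axis. A picture is of the moment at which its call begins. There is no depth.
- bot.hand_in(): hands the job in; it is judged then, once.
The state is a dict: "clock": time; "qpos": joint angles; "dq": joint speeds; "tau": joint torques, N m; "eef_pos": TCP position; "orientation": TCP orientation; "wrist_force": force on the tool from outside, world axes, zero at the start; "moment": the same for the moment, N m; "grip_width": finger opening in mm; "finger_force": force on a finger pad.
Only numpy, scipy, OpenCV 4.12 (cv2) and the standard library are available. Lean on these libraries where they do the work, as an engineer would, in place of code of your own. Each camera call takes 0.05 s, during which the arm holds its last target. There are 200 camera calls.

## Working session

There is one attempt and no reset: what is moved stays moved. The work goes in short steps, Python scripts to look and compute and a shell command to move; the robot and the scene stay as the last step left them, time stands still between calls to the robot, and variables do not carry over. Pictures are saved under pics/ and viewed, at most 13 in all, crops included, and the job is handed in when it is done.

```bash
mkdir -p pics; ls; python3 - <<'E'
from workcell import bot
import cv2,numpy as np
for n in ["scene","top"]:
    c=bot.camera(n); cv2.imwrite(f"pics/{n}0.png",c["pixels"][:,:,::-1]); np.savez(f"{n}0.npz",**c)
    print(n,c["intrinsics"].round(1).tolist(),c["T"].round(3).tolist())
s=bot.read_state(); print(s)
E
```

```text
pics
scene [[346.4, 0.0, 257.0], [0.0, 346.4, 194.3], [0.0, 0.0, 1.0]] [[0.537, 0.503, -0.677, 1200.9], [0.843, -0.331, 0.423, -476.774], [-0.011, -0.799, -0.602, 664.326], [0.0, 0.0, 0.0, 1.0]]
top [[464.2, 0.0, 257.3], [0.0, 464.2, 197.3], [0.0, 0.0, 1.0]] [[-0.007, -0.997, 0.072, 446.81], [-1.0, 0.008, 0.005, -39.409], [-0.006, -0.072, -0.997, 1435.41], [0.0, 0.0, 0.0, 1.0]]
{'clock': 0.1, 'qpos': array([ 1.18242179e+00,  4.80790721e-01,  1.59680866e+00,  1.42409268e-05,
        1.06510560e+00, -4.65809441e-02]), 'dq': array([-0.00101876, -0.00030106, -0.00183163, -0.00103773,  0.00073974,
        0.00158311]), 'tau': array([ 2.41499956e-04, -9.52257943e+01, -4.31037354e+01, -2.17119900e-04,
        5.50069512e-03,  2.65074533e-06]), 'eef_pos': array([217.69587621, 612.08622839, 247.72336546]), 'orientation': array([ 1.70069527e-01,  9.85431909e-01, -5.41720444e-04, -1.26082906e-04]), 'wrist_force': array([0.8412176 , 0.26873399, 0.76884789]), 'moment': array([ 0.01225308, -0.05494551, -0.01941973]), 'finger_force': 0.0, 'grip_width': 85.36957692736911}
```

View pics/top0.png

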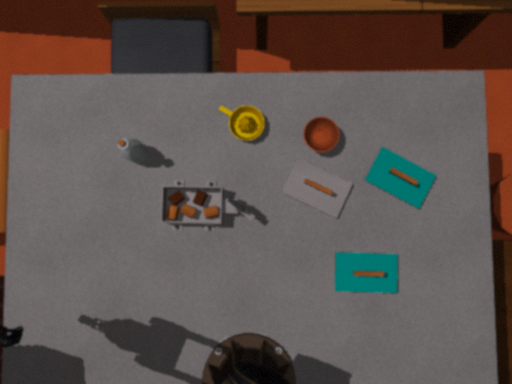

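View pics/scene0.png

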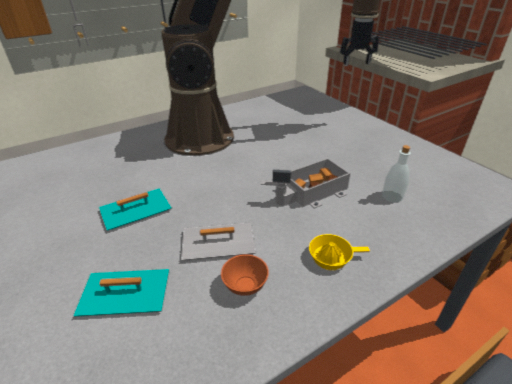

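The top view shows the bin around (193,204), with the latch post near (232,208), and the steel lid at (318,190) with its bar at (320,187). The turquoise look-alikes are at (401,177) and (366,272). The bowl is at (322,135), the squeezer at (247,123) and the cruet at (130,147). The scene view agrees: the lid is at (217,240) and the bin at (318,182).

```bash
cat > h.py <<'E'
import numpy as np,cv2
def ray(c,uv):
    uv=np.atleast_2d(np.float64(uv)); p=cv2.undistortPoints(uv[:,None],c["intrinsics"],None)[:,0]
    return (c["T"][:3,:3]@np.c_[p,np.ones(len(p))].T).T
def onz(c,uv,z):
    d=ray(c,uv); o=c["T"][:3,3]; return o+d*((z-o[2])/d[:,2])[:,None]
def proj(c,P):
    T=np.linalg.inv(c["T"]); q=np.atleast_2d(P)@T[:3,:3].T+T[:3,3]; q=q@c["intrinsics"].T; return q[:,:2]/q[:,2:]
def rot(c,box): # mask orange within box
    pass
E
python3 - <<'E'
from h import *
t=dict(np.load("top0.npz")); s=dict(np.load("scene0.npz"))
im=t["pixels"][:,:,::-1].copy()
cr=cv2.resize(im[160:235,150:250],None,fx=8,fy=8,interpolation=cv2.INTER_CUBIC); cv2.imwrite("pics/bin1.png",cr)
def hand(c,x0,x1,y0,y1,z):
    hsv=cv2.cvtColor(c["pixels"],cv2.COLOR_RGB2HSV)[y0:y1,x0:x1]
    m=((hsv[...,0]<20)&(hsv[...,1]>110)&(hsv[...,2]>60)).astype(np.uint8)
    n,l,st,ce=cv2.connectedComponentsWithStats(m); k=1+st[1:,4].argmax()
    pts=np.argwhere(l==k)[:,::-1]+[x0,y0]; W=onz(c,pts,z)[:,:2]
    r=cv2.minAreaRect(np.float32(W)); v=np.linalg.svd(W-W.mean(0),full_matrices=False)[2][0]
    return len(pts),W.mean(0).round(1),r,np.degrees(np.arctan2(v[1],v[0]))
print(hand(t,295,350,170,205,52)); print(hand(s,190,245,222,244,46))
# plate mask
g=t["pixels"].astype(int); g=g.sum(2); print(g[190,270:365:4], g[165:220:3,310])
E
```

```text
(128, array([ 577.3, -214.8]), ((577.1021728515625, -214.5537109375), (87.99790954589844, 13.470255851745605), 62.77788162231445), np.float64(-115.98777997734797))
(167, array([ 579.7, -213.2]), ((579.5119018554688, -213.90501403808594), (86.30887603759766, 20.082176208496094), 63.26479721069336), np.float64(-115.68925790019712))
[314 315 317 321 358 357 349 354 355 359 355 352 276 234 244 272 355 357
 345 349 224 316 309 313] [340 351 351 352 361 297 226 281 352 354 351 352 351 345 303 318 309 313
 311]
```

View pics/bin1.png

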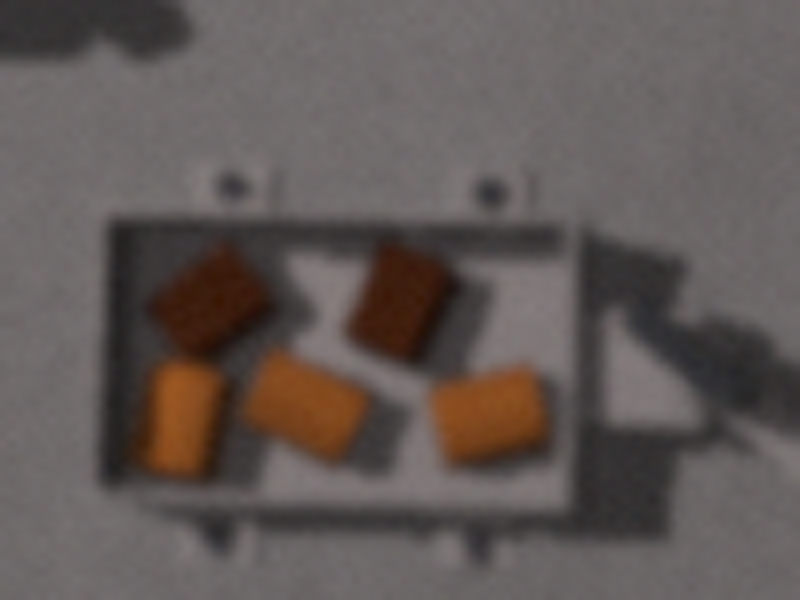

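The crop shows the bin's rim with corners at roughly (105,215), (585,222), (575,515) and (98,490). The latch bar is hard to make out near (780,440). I'll compute rough positions, then look from the wrist camera.

```bash
python3 - <<'E'
from h import *
t=dict(np.load("top0.npz")); s=dict(np.load("scene0.npz"))
c=np.array([[105,215],[585,222],[575,515],[98,490]])/8+[150,160]
W=onz(t,c,60);print(W.round(1),W.mean(0))
for n,p,z in [("cruet",(123,144),178),("sq",(247,124),50),("bowl",(322,135),50)]: print(n,onz(t,p,z).round(0))
print("scene latch bar ctr",onz(s,(282,176),97).round(1))
cv2.imwrite("pics/latch1.png",cv2.resize(np.hstack([s["pixels"][150:220,265:355],t["pixels"][170:240,215:275]])[:,:,::-1],None,fx=5,fy=5,interpolation=cv2.INTER_CUBIC))
E
```

```text
[[579.1 248.1  60. ]
 [575.1  69.2  60. ]
 [466.3  73.2  60. ]
 [476.9 249.9  60. ]] [524.34915308 160.08941142  60.        ]
cruet [[687. 334. 178.]]
sq [[769.  -3.  50.]]
bowl [[ 734. -229.   50.]]
scene latch bar ctr [[527.7  31.4  97. ]]
```

View pics/latch1.png

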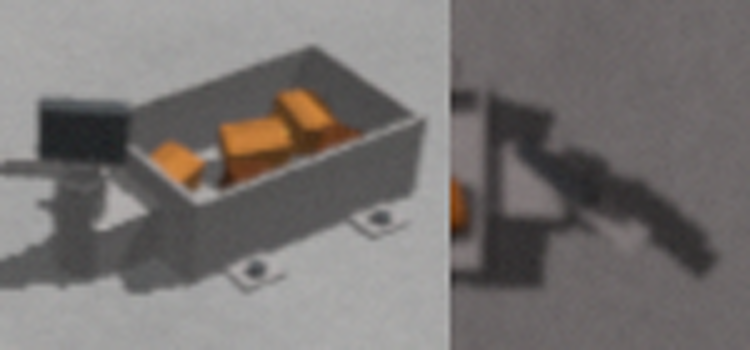

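The left half shows the dark grip bar over the post, with the tongue reaching left and away from the bin. The right half shows the tongue, light, at about (620,235). The bin's centre is about (524,160). Next I move over the bin for a wrist view.

```bash
python3 -m crank '[{"x":-0.0437,"y":-0.0388},{"x":-0.0437,"y":-0.0388},{"x":-0.0437,"y":-0.0388},{"x":-0.0437,"y":-0.0388},{"x":-0.0437,"y":-0.0388},{"x":-0.0437,"y":-0.0388},{"x":-0.0437,"y":-0.0388},{"x":-0.0437,"y":-0.0388},{"x":-0.0437,"y":-0.0388},{"x":-0.0437,"y":-0.0388},{},{}]' 60 && python3 - <<'E'
from workcell import bot
import cv2,numpy as np
c=bot.camera("wrist"); cv2.imwrite("pics/w1.png",c["pixels"][:,:,::-1]); np.savez("w1.npz",**c)
print(c["intrinsics"].round(1).tolist(),c["T"].round(3).tolist()); s=bot.read_state(); print(s["eef_pos"],s["orientation"],s["clock"],s["wrist_force"])
E
```

```text
schema error: expected keys grip, x, y, z, rx, ry, rz
```

```bash
python3 -m crank '[{"x":-0.0437,"y":-0.0388},{"x":-0.0437,"y":-0.0388},{"x":-0.0437,"y":-0.0388},{"x":-0.0437,"y":-0.0388},{"x":-0.0437,"y":-0.0388},{"x":-0.0437,"y":-0.0388},{"x":-0.0437,"y":-0.0388},{"x":-0.0437,"y":-0.0388},{"x":-0.0437,"y":-0.0388},{"x":-0.0437,"y":-0.0388},{"x":0},{"x":0}]' 60 || python3 -m crank --help
```

```text
schema error: expected keys grip, x, y, z, rx, ry, rz
invalid input: not JSON, or not a number
```

All seven keys are required in each row.

```bash
python3 -m crank '[{"grip":0.085,"x":-0.0437,"y":-0.0388,"z":0,"rx":0,"ry":0,"rz":0},{"grip":0.085,"x":-0.0437,"y":-0.0388,"z":0,"rx":0,"ry":0,"rz":0},{"grip":0.085,"x":-0.0437,"y":-0.0388,"z":0,"rx":0,"ry":0,"rz":0},{"grip":0.085,"x":-0.0437,"y":-0.0388,"z":0,"rx":0,"ry":0,"rz":0},{"grip":0.085,"x":-0.0437,"y":-0.0388,"z":0,"rx":0,"ry":0,"rz":0},{"grip":0.085,"x":-0.0437,"y":-0.0388,"z":0,"rx":0,"ry":0,"rz":0},{"grip":0.085,"x":-0.0437,"y":-0.0388,"z":0,"rx":0,"ry":0,"rz":0},{"grip":0.085,"x":-0.0437,"y":-0.0388,"z":0,"rx":0,"ry":0,"rz":0},{"grip":0.085,"x":-0.0437,"y":-0.0388,"z":0,"rx":0,"ry":0,"rz":0},{"grip":0.085,"x":-0.0437,"y":-0.0388,"z":0,"rx":0,"ry":0,"rz":0},{"grip":0.085,"x":0,"y":0,"z":0,"rx":0,"ry":0,"rz":0},{"grip":0.085,"x":0,"y":0,"z":0,"rx":0,"ry":0,"rz":0}]' 60 && cat > look.py <<'E'
from workcell import bot
import cv2,numpy as np,sys
n=sys.argv[1]
for cam in sys.argv[2:]:
    c=bot.camera(cam); cv2.imwrite(f"pics/{cam}{n}.png",c["pixels"][:,:,::-1]); np.savez(f"{cam}{n}.npz",**c)
    if cam=="wrist": print(c["intrinsics"].round(1).tolist(),c["T"].round(3).tolist())
s=bot.read_state(); print({k:np.round(s[k],3) for k in ["eef_pos","orientation","clock","wrist_force","moment","qpos","grip_width"]})
E
python3 look.py 1 wrist
```

```text
clock: 1.6
eef_pos: [499.2, 100.3, 248.0]
orientation: [0.171, 0.985, -0.0, -0.0]
wrist_force: [0.3, -0.5, -0.2]
grip_width: 84.8
finger_force: 0.0
[[297.3, 0.0, 255.5], [0.0, 297.3, 190.2], [0.0, 0.0, 1.0]] [[0.336, 0.898, 0.283, 425.656], [0.942, -0.32, -0.102, 126.009], [-0.001, 0.301, -0.954, 373.707], [0.0, 0.0, 0.0, 1.0]]
{'eef_pos': array([498.954, 100.858, 248.101]), 'orientation': array([ 0.17 ,  0.985, -0.   , -0.   ]), 'clock': np.float64(1.65), 'wrist_force': array([-0.216, -0.038,  0.873]), 'moment': array([0.073, 0.051, 0.003]), 'qpos': array([ 0.14 ,  0.284,  1.914,  0.   ,  0.943, -1.09 ]), 'grip_width': np.float64(84.938)}
```

View pics/wrist1.png

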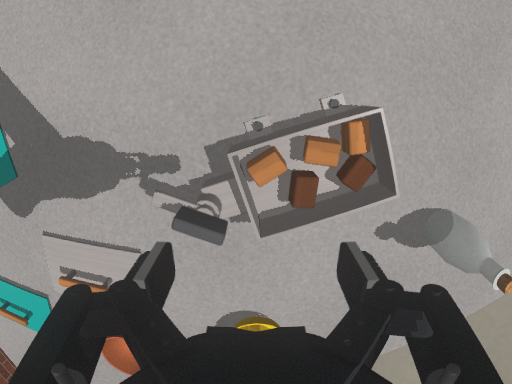

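The wrist view shows the bin's rim corners at about (230,151), (381,107), (397,194) and (262,236). The grip bar is at about (202,224), and its tongue points left to (153,196). I'll rectify this onto the rim plane and the bar-top plane to read coordinates accurately.

```bash
cat >> h.py <<'E'
def fproj(c,P):
    T=np.linalg.inv(c["T"]); q=np.atleast_2d(P)@T[:3,:3].T+T[:3,3]; r=np.hypot(q[:,0],q[:,1]); th=np.arctan2(r,q[:,2]); K=c["intrinsics"]
    return np.c_[K[0,2]+K[0,0]*th*q[:,0]/r,K[1,2]+K[1,1]*th*q[:,1]/r]
def fonz(c,uv,z):
    uv=np.atleast_2d(np.float64(uv)); K=c["intrinsics"]; p=(uv-K[:2,2])/K[0,0]; r=np.linalg.norm(p,axis=1)
    d=np.c_[p*(np.sin(r)/r)[:,None],np.cos(r)]@c["T"][:3,:3].T; o=c["T"][:3,3]; return o+d*((z-o[2])/d[:,2])[:,None]
def rect(c,x1,y1,w,h,s,z): # col0,row0 at y1,x1; s px/mm
    v,u=np.mgrid[:h,:w]; P=np.c_[(x1-v/s).ravel(),(y1-u/s).ravel(),np.full(w*h,z)]; q=fproj(c,P).astype(np.float32).reshape(h,w,2)
    return cv2.remap(c["pixels"],q[...,0],q[...,1],cv2.INTER_CUBIC)[:,:,::-1]
E
python3 - <<'E'
from h import *
c=dict(np.load("wrist1.npz"))
W=fonz(c,[(230,151),(381,107),(397,194),(262,236)],60);print(W.round(1),W.mean(0))
a=rect(c,600,262,500,400,2.5,60); b=rect(c,580,75,300,400,3,116)
cv2.imwrite("pics/rect1.png",np.hstack([a,b]))
E
```

```text
[[468.2  81.5  60. ]
 [474.6 255.4  60. ]
 [580.5 251.1  60. ]
 [574.4  80.7  60. ]] [524.42978132 167.16931689  60.        ]
```

View pics/rect1.png

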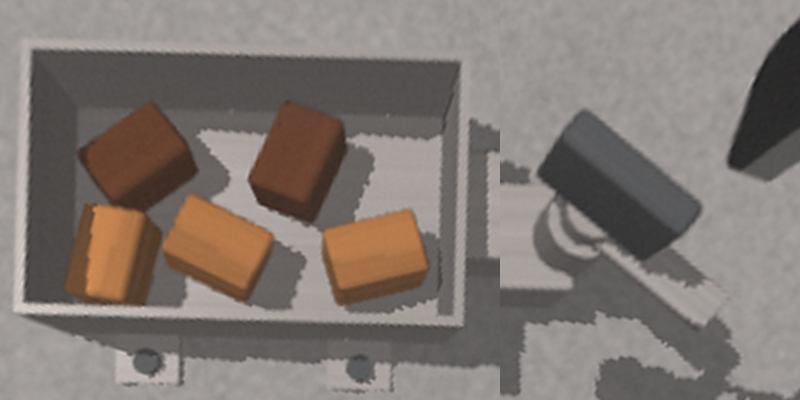

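Reading the rectified view, the rim's outer corners are at (24,41), (467,60), (463,326) and (16,314). That puts the bin at about (526.5,165) with yaw about -1.8°. The bar's top is centred near (635,167), which is (524,30), and its direction gives latch ≈ 0.47. Next I rotate to the grasp yaw for the lid; this also swings the camera over the bin for a second look.

```bash
python3 -m crank '[{"grip":0.085,"x":0,"y":0,"z":0,"rx":0,"ry":0,"rz":0.168},{"grip":0.085,"x":0,"y":0,"z":0,"rx":0,"ry":0,"rz":0.168},{"grip":0.085,"x":0,"y":0,"z":0,"rx":0,"ry":0,"rz":0.168},{"grip":0.085,"x":0,"y":0,"z":0,"rx":0,"ry":0,"rz":0.168},{"grip":0.085,"x":0,"y":0,"z":0,"rx":0,"ry":0,"rz":0.168},{"grip":0.085,"x":0,"y":0,"z":0,"rx":0,"ry":0,"rz":0.168},{"grip":0.085,"x":0,"y":0,"z":0,"rx":0,"ry":0,"rz":0.168},{"grip":0.085,"x":0,"y":0,"z":0,"rx":0,"ry":0,"rz":0.168},{"grip":0.085,"x":0,"y":0,"z":0,"rx":0,"ry":0,"rz":0.168},{"grip":0.085,"x":0,"y":0,"z":0,"rx":0,"ry":0,"rz":0.168},{"grip":0.085,"x":0,"y":0,"z":0,"rx":0,"ry":0,"rz":0}]' && python3 look.py 2 wrist && python3 - <<'E'
from h import *
c=dict(np.load("wrist2.npz"))
a=rect(c,600,262,500,400,2.5,60); b=rect(c,580,75,300,400,3,116)
cv2.imwrite("pics/rect2.png",np.hstack([a,b]))
E
```

```text
clock: 3.02
eef_pos: [498.9, 101.6, 248.3]
orientation: [0.847, 0.532, -0.0, -0.0]
wrist_force: [0.2, 0.3, 0.3]
grip_width: 84.7
finger_force: 0.0
[[297.3, 0.0, 255.5], [0.0, 297.3, 190.2], [0.0, 0.0, 1.0]] [[0.901, -0.413, -0.132, 531.662], [-0.433, -0.859, -0.273, 171.014], [-0.0, 0.303, -0.953, 373.934], [0.0, 0.0, 0.0, 1.0]]
{'eef_pos': array([499.029, 101.418, 248.312]), 'orientation': array([ 0.846,  0.533, -0.   , -0.   ]), 'clock': np.float64(3.075), 'wrist_force': array([ 0.369, -0.33 ,  0.477]), 'moment': array([ 0.034,  0.062, -0.007]), 'qpos': array([0.141, 0.284, 1.914, 0.   , 0.943, 0.586]), 'grip_width': np.float64(84.737)}
```

View pics/rect2.png

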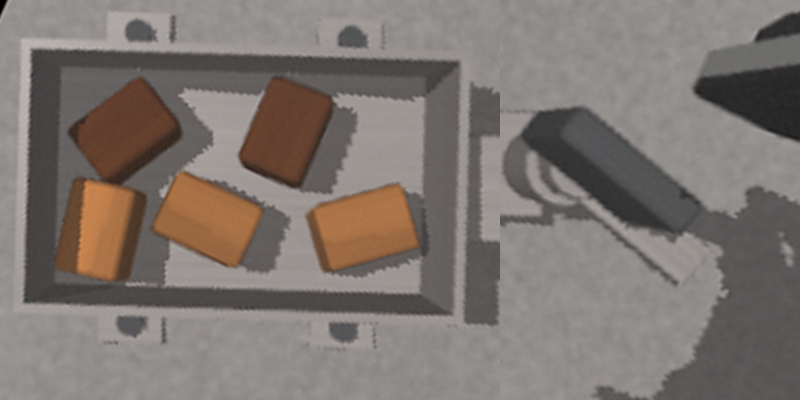

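The closer view gives mouth corners at (31,49), (461,62), (455,316) and (22,303). The bin is therefore at (527,165) with yaw -1.75°, and the latch axis at about (523.5,30). Now I go over the lid's handle.

```bash
python3 -m crank '[{"grip":0.085,"x":-0.0358,"y":0.0296,"z":0.01,"rx":0,"ry":0,"rz":0},{"grip":0.085,"x":-0.0358,"y":0.0296,"z":0.01,"rx":0,"ry":0,"rz":0},{"grip":0.085,"x":-0.0358,"y":0.0296,"z":0.01,"rx":0,"ry":0,"rz":0},{"grip":0.085,"x":-0.0358,"y":0.0296,"z":0.01,"rx":0,"ry":0,"rz":0},{"grip":0.085,"x":-0.0358,"y":0.0296,"z":0.01,"rx":0,"ry":0,"rz":0},{"grip":0.085,"x":-0.0358,"y":0.0296,"z":0.01,"rx":0,"ry":0,"rz":0},{"grip":0.085,"x":-0.0358,"y":0.0296,"z":0.01,"rx":0,"ry":0,"rz":0},{"grip":0.085,"x":0,"y":0,"z":0,"rx":0,"ry":0,"rz":0}]' && python3 look.py 3 wrist && python3 - <<'E'
from h import *
c=dict(np.load("wrist3.npz"))
hsv=cv2.cvtColor(c["pixels"],cv2.COLOR_RGB2HSV)
u,v=fproj(c,[578,-214,52])[0].round().astype(int); print(u,v)
m=((hsv[...,0]<20)&(hsv[...,1]>110)&(hsv[...,2]>60)).astype(np.uint8)
n,l,st,ce=cv2.connectedComponentsWithStats(m); k=l[v-3:v+4,u-3:u+4].max(); print(st[k])
W=fonz(c,np.argwhere(l==k)[:,::-1],52)[:,:2]; w=np.linalg.svd(W-W.mean(0),full_matrices=False)[2][0]
print(W.mean(0),cv2.minAreaRect(np.float32(W)),np.degrees(np.arctan2(w[1],w[0])))
# rectified at plate top z=15
cv2.imwrite("pics/rect3.png",rect(c,700,-90,600,600,2.5,15))
E
```

```text
clock: 4.08
eef_pos: [577.1, -217.7, 177.3]
orientation: [0.847, 0.532, -0.0, -0.0]
wrist_force: [-0.1, -0.5, -0.2]
grip_width: 84.8
finger_force: 0.0
[[297.3, 0.0, 255.5], [0.0, 297.3, 190.2], [0.0, 0.0, 1.0]] [[0.901, -0.413, -0.132, 609.875], [-0.434, -0.859, -0.273, -148.25], [-0.0, 0.303, -0.953, 302.924], [0.0, 0.0, 0.0, 1.0]]
{'eef_pos': array([ 576.613, -216.069,  177.651]), 'orientation': array([ 0.847,  0.532, -0.   , -0.   ]), 'clock': np.float64(4.125), 'wrist_force': array([-0.341,  0.799,  0.495]), 'moment': array([-0.055,  0.035, -0.012]), 'qpos': array([-0.408,  0.509,  1.745,  0.   ,  0.888,  0.041]), 'grip_width': np.float64(84.967)}
255 183
[ 249  131   15   97 1439]
[ 579.80039265 -211.53656956] ((578.921630859375, -212.72853088378906), (88.2541275024414, 12.911031723022461), 64.69789123535156) -115.62189206070342
```

View pics/rect3.png

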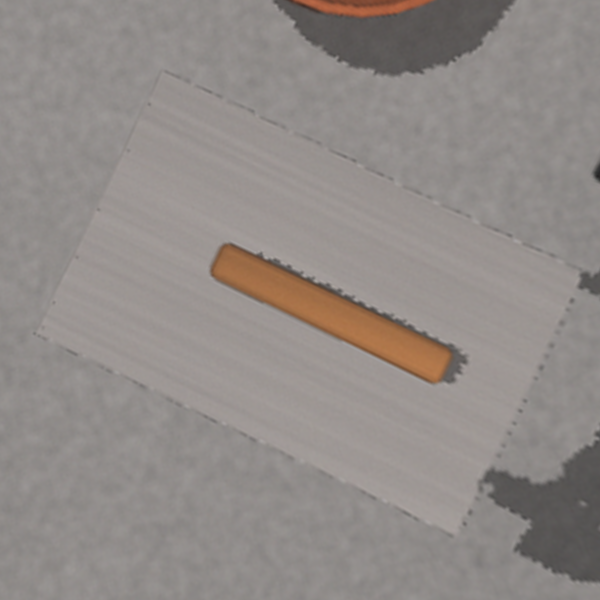

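The rectified view has the plate's corners at (163,70), (583,271), (457,534) and (38,333). The lid's centre is therefore (579.2,-214.1) with its bar at 64.4°, and the handle's own blob agrees at (578.9,-212.7). Descending and gripping.

```bash
python3 -m crank '[{"grip":0.085,"x":0.0036,"y":0.0006,"z":0.033,"rx":0,"ry":0,"rz":0},{"grip":0.085,"x":0,"y":0,"z":0.033,"rx":0,"ry":0,"rz":0},{"grip":0.085,"x":0,"y":0,"z":0.033,"rx":0,"ry":0,"rz":0},{"grip":0.085,"x":0,"y":0,"z":0.023,"rx":0,"ry":0,"rz":0},{"grip":0.085,"x":0,"y":0,"z":0.01,"rx":0,"ry":0,"rz":0},{"grip":0.085,"x":0,"y":0,"z":0,"rx":0,"ry":0,"rz":0}]' && python3 -m crank '[{"grip":0.0,"x":0,"y":0,"z":0,"rx":0,"ry":0,"rz":0},{"grip":0.0,"x":0,"y":0,"z":0,"rx":0,"ry":0,"rz":0},{"grip":0.0,"x":0,"y":0,"z":0,"rx":0,"ry":0,"rz":0},{"grip":0.0,"x":0,"y":0,"z":0,"rx":0,"ry":0,"rz":0},{"grip":0.0,"x":0,"y":0,"z":0,"rx":0,"ry":0,"rz":0},{"grip":0.0,"x":0,"y":0,"z":0,"rx":0,"ry":0,"rz":0},{"grip":0.0,"x":0,"y":0,"z":0,"rx":0,"ry":0,"rz":0},{"grip":0.0,"x":0,"y":0,"z":0,"rx":0,"ry":0,"rz":0}]' 80
```

```text
clock: 4.88
eef_pos: [578.8, -211.6, 46.3]
orientation: [0.847, 0.532, -0.0, -0.0]
wrist_force: [0.1, -0.6, -0.1]
grip_width: 85.0
finger_force: 0.0
clock: 5.88
eef_pos: [579.1, -212.7, 46.9]
orientation: [0.847, 0.531, 0.0, 0.0]
wrist_force: [-0.4, 1.0, 7.8]
grip_width: 12.4
finger_force: 78.7
```

Gripped. Lifting, carrying to above the bin, and turning to its yaw.

```bash
python3 -m crank '[{"grip":0.0,"x":0,"y":0,"z":-0.01,"rx":0,"ry":0,"rz":0},{"grip":0.0,"x":0,"y":0,"z":-0.03,"rx":0,"ry":0,"rz":0},{"grip":0.0,"x":0,"y":0,"z":-0.04,"rx":0,"ry":0,"rz":0},{"grip":0.0,"x":0,"y":0,"z":-0.04,"rx":0,"ry":0,"rz":0},{"grip":0.0,"x":0,"y":0,"z":-0.03,"rx":0,"ry":0,"rz":0},{"grip":0.0,"x":0,"y":0,"z":0,"rx":0,"ry":0,"rz":0}]' && python3 -m crank '[{"grip":0.0,"x":0.02,"y":-0.0132,"z":0,"rx":0,"ry":0,"rz":0},{"grip":0.0,"x":0.0399,"y":-0.0263,"z":0,"rx":0,"ry":0,"rz":0},{"grip":0.0,"x":0.0399,"y":-0.0263,"z":0,"rx":0,"ry":0,"rz":0},{"grip":0.0,"x":0.0399,"y":-0.0263,"z":0,"rx":0,"ry":0,"rz":0},{"grip":0.0,"x":0.0399,"y":-0.0263,"z":0,"rx":0,"ry":0,"rz":0},{"grip":0.0,"x":0.0399,"y":-0.0263,"z":0,"rx":0,"ry":0,"rz":0},{"grip":0.0,"x":0.0399,"y":-0.0263,"z":0,"rx":0,"ry":0,"rz":0},{"grip":0.0,"x":0.0399,"y":-0.0263,"z":0,"rx":0,"ry":0,"rz":0},{"grip":0.0,"x":0.0195,"y":-0.0131,"z":0,"rx":0,"ry":0,"rz":-0.104},{"grip":0.0,"x":0,"y":0,"z":0,"rx":0,"ry":0,"rz":-0.156},{"grip":0.0,"x":0,"y":0,"z":0,"rx":0,"ry":0,"rz":-0.157},{"grip":0.0,"x":0,"y":0,"z":0,"rx":0,"ry":0,"rz":0}]' && python3 -m crank '[{"grip":0.0,"x":0,"y":0,"z":0,"rx":0,"ry":0,"rz":0},{"grip":0.0,"x":0,"y":0,"z":0,"rx":0,"ry":0,"rz":0}]' && python3 look.py 4 wrist scene top && python3 - <<'E'
from h import *
c=dict(np.load("wrist4.npz"))
z=196.9-46.9+15
cv2.imwrite("pics/rect4.png",rect(c,627,295,560,500,2.5,z))
E
```

```text
clock: 6.62
eef_pos: [580.0, -213.0, 198.9]
orientation: [0.847, 0.531, 0.001, 0.002]
wrist_force: [-0.1, -1.0, -3.9]
grip_width: 11.9
finger_force: 78.6
clock: 8.12
eef_pos: [527.1, 166.5, 195.1]
orientation: [0.719, 0.695, -0.001, -0.001]
wrist_force: [-0.0, 0.5, -3.5]
grip_width: 12.2
finger_force: 78.6
clock: 8.38
eef_pos: [528.2, 166.1, 196.1]
orientation: [0.72, 0.694, -0.0, -0.0]
wrist_force: [-0.5, 0.1, -3.0]
grip_width: 12.4
finger_force: 78.6
[[297.3, 0.0, 255.5], [0.0, 297.3, 190.2], [0.0, 0.0, 1.0]] [[0.999, -0.034, -0.012, 530.291], [-0.036, -0.952, -0.303, 243.125], [-0.001, 0.303, -0.953, 321.659], [0.0, 0.0, 0.0, 1.0]]
{'eef_pos': array([528.416, 166.039, 196.25 ]), 'orientation': array([ 0.719,  0.695, -0.   , -0.   ]), 'clock': np.float64(8.525), 'wrist_force': array([-0.37 , -0.751, -3.137]), 'moment': array([ 0.006,  0.05 , -0.025]), 'qpos': array([ 0.25 ,  0.408,  1.873, -0.   ,  0.861,  0.285]), 'grip_width': np.float64(12.418)}
```

View pics/rect4.png

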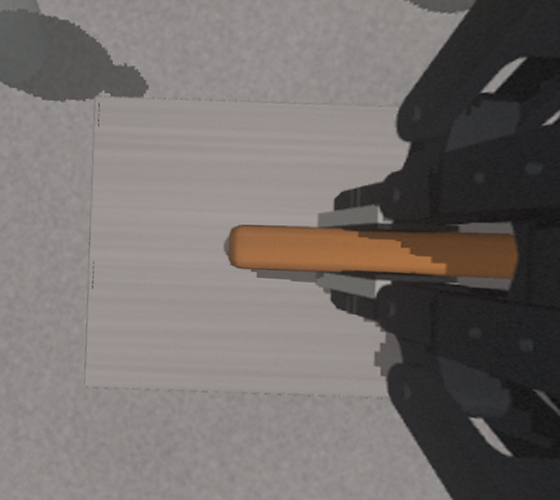

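The plate's far corners are at (97,98) and (86,387). That puts the held lid at about (527,164.8) with yaw about -1.9°, within a millimetre of the bin. Lowering.

```bash
python3 -m crank '[{"grip":0.0,"x":0,"y":0,"z":0.02,"rx":0,"ry":0,"rz":0},{"grip":0.0,"x":0,"y":0,"z":0.025,"rx":0,"ry":0,"rz":0},{"grip":0.0,"x":0,"y":0,"z":0.025,"rx":0,"ry":0,"rz":0},{"grip":0.0,"x":0,"y":0,"z":0.015,"rx":0,"ry":0,"rz":0},{"grip":0.0,"x":0,"y":0,"z":0,"rx":0,"ry":0,"rz":0},{"grip":0.0,"x":0,"y":0,"z":0.003,"rx":0,"ry":0,"rz":0},{"grip":0.0,"x":0,"y":0,"z":0.003,"rx":0,"ry":0,"rz":0},{"grip":0.0,"x":0,"y":0,"z":0.002,"rx":0,"ry":0,"rz":0},{"grip":0.0,"x":0,"y":0,"z":0.002,"rx":0,"ry":0,"rz":0},{"grip":0.0,"x":0,"y":0,"z":0,"rx":0,"ry":0,"rz":0}]'
```

```text
clock: 9.78
eef_pos: [528.4, 166.1, 101.2]
orientation: [0.719, 0.695, -0.0, -0.0]
wrist_force: [0.2, -0.2, -3.6]
grip_width: 12.3
finger_force: 78.6
```

```bash
python3 -m crank '[{"grip":0.0,"x":0,"y":0,"z":0.002,"rx":0,"ry":0,"rz":0},{"grip":0.0,"x":0,"y":0,"z":0.002,"rx":0,"ry":0,"rz":0},{"grip":0.0,"x":0,"y":0,"z":0.001,"rx":0,"ry":0,"rz":0},{"grip":0.0,"x":0,"y":0,"z":0,"rx":0,"ry":0,"rz":0},{"grip":0.0,"x":0,"y":0,"z":0,"rx":0,"ry":0,"rz":0}]'
```

```text
clock: 10.4
eef_pos: [528.5, 166.1, 96.8]
orientation: [0.719, 0.695, 0.0, 0.0]
wrist_force: [-2.8, -1.1, 10.6]
grip_width: 12.2
finger_force: 80.5
```

The lid is seated: z is 96.8 as predicted, with a 10.6 N reaction. Letting go, then rising and moving to the latch.

```bash
python3 -m crank '[{"grip":0.085,"x":0,"y":0,"z":0,"rx":0,"ry":0,"rz":0},{"grip":0.085,"x":0,"y":0,"z":0,"rx":0,"ry":0,"rz":0},{"grip":0.085,"x":0,"y":0,"z":0,"rx":0,"ry":0,"rz":0},{"grip":0.085,"x":0,"y":0,"z":0,"rx":0,"ry":0,"rz":0},{"grip":0.085,"x":0,"y":0,"z":-0.02,"rx":0,"ry":0,"rz":0},{"grip":0.085,"x":0,"y":0,"z":-0.03,"rx":0,"ry":0,"rz":0},{"grip":0.085,"x":0,"y":0,"z":-0.03,"rx":0,"ry":0,"rz":0},{"grip":0.085,"x":0,"y":0,"z":-0.02,"rx":0,"ry":0,"rz":0},{"grip":0.085,"x":-0.046,"y":0,"z":0,"rx":0,"ry":0,"rz":0},{"grip":0.085,"x":-0.045,"y":0,"z":0,"rx":0,"ry":0,"rz":0},{"grip":0.085,"x":-0.045,"y":0,"z":0,"rx":0,"ry":0,"rz":0},{"grip":0.085,"x":0,"y":0,"z":0,"rx":0,"ry":0,"rz":0}]' && python3 look.py 5 wrist && python3 - <<'E'
from h import *
c=dict(np.load("wrist5.npz"))
cv2.imwrite("pics/rect5.png",np.hstack([rect(c,610,275,460,400,2,65),rect(c,580,80,300,400,3,116)]))
E
```

```text
clock: 11.9
eef_pos: [523.7, 27.7, 196.3]
orientation: [0.72, 0.694, -0.0, 0.0]
wrist_force: [-0.4, 0.6, 0.8]
grip_width: 84.8
finger_force: 0.0
[[297.3, 0.0, 255.5], [0.0, 297.3, 190.2], [0.0, 0.0, 1.0]] [[0.999, -0.035, -0.012, 525.743], [-0.037, -0.952, -0.303, 104.795], [-0.0, 0.303, -0.953, 321.945], [0.0, 0.0, 0.0, 1.0]]
{'eef_pos': array([523.779,  29.055, 196.341]), 'orientation': array([ 0.72 ,  0.694,  0.   , -0.   ]), 'clock': np.float64(11.95), 'wrist_force': array([ 0.138, -0.122, -0.625]), 'moment': array([0.061, 0.001, 0.02 ]), 'qpos': array([-0.002,  0.37 ,  1.937,  0.   ,  0.834,  0.034]), 'grip_width': np.float64(85.102)}
```

View pics/rect5.png

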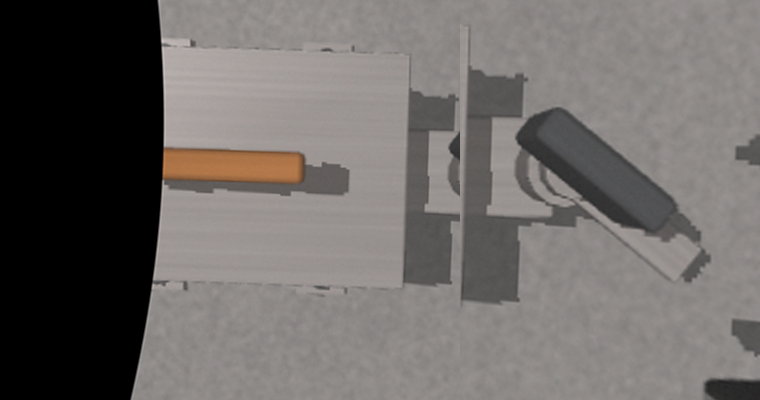

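The lid sits flush, with its near edge at u=407 (y≈71.5, as expected). The bar's top is centred near (607,170), which is (523.5,30), at about 230°. Next I rotate to grip across the bar, keeping joint-6 range for the whole turn.

```bash
python3 -m crank '[{"grip":0.085,"x":0.0015,"y":0,"z":0,"rx":0,"ry":0,"rz":-0.165},{"grip":0.085,"x":0,"y":0,"z":0,"rx":0,"ry":0,"rz":-0.165},{"grip":0.085,"x":0,"y":0,"z":0,"rx":0,"ry":0,"rz":-0.165},{"grip":0.085,"x":0,"y":0,"z":0,"rx":0,"ry":0,"rz":-0.165},{"grip":0.085,"x":0,"y":0,"z":0,"rx":0,"ry":0,"rz":-0.165},{"grip":0.085,"x":0,"y":0,"z":0,"rx":0,"ry":0,"rz":-0.165},{"grip":0.085,"x":0,"y":0,"z":0,"rx":0,"ry":0,"rz":-0.165},{"grip":0.085,"x":0,"y":0,"z":0,"rx":0,"ry":0,"rz":-0.165},{"grip":0.085,"x":0,"y":0,"z":0,"rx":0,"ry":0,"rz":-0.165},{"grip":0.085,"x":0,"y":0,"z":0,"rx":0,"ry":0,"rz":-0.165},{"grip":0.085,"x":0,"y":0,"z":0,"rx":0,"ry":0,"rz":-0.165},{"grip":0.085,"x":0,"y":0,"z":0,"rx":0,"ry":0,"rz":-0.165}]' && python3 -m crank '[{"grip":0.085,"x":0,"y":0,"z":0,"rx":0,"ry":0,"rz":-0.165},{"grip":0.085,"x":0,"y":0,"z":0,"rx":0,"ry":0,"rz":-0.165},{"grip":0.085,"x":0,"y":0,"z":0,"rx":0,"ry":0,"rz":-0.165},{"grip":0.085,"x":0,"y":0,"z":0,"rx":0,"ry":0,"rz":0},{"grip":0.085,"x":0,"y":0,"z":0,"rx":0,"ry":0,"rz":0}]' && python3 look.py 6 wrist
```

```text
clock: 13.45
eef_pos: [523.9, 32.8, 196.2]
orientation: [-0.19, 0.982, 0.0, -0.0]
wrist_force: [0.2, -0.4, -0.1]
grip_width: 85.1
finger_force: 0.0
clock: 14.08
eef_pos: [523.9, 32.3, 196.3]
orientation: [-0.42, 0.908, 0.0, -0.0]
wrist_force: [0.5, -0.8, 0.4]
grip_width: 84.8
finger_force: 0.0
[[297.3, 0.0, 255.5], [0.0, 297.3, 190.2], [0.0, 0.0, 1.0]] [[-0.762, 0.617, 0.195, 473.09], [0.647, 0.727, 0.23, -26.945], [-0.0, 0.301, -0.954, 321.9], [0.0, 0.0, 0.0, 1.0]]
{'eef_pos': array([523.904,  32.092, 196.282]), 'orientation': array([-0.42 ,  0.907,  0.   , -0.   ]), 'clock': np.float64(14.125), 'wrist_force': array([ 0.368,  0.435, -0.446]), 'moment': array([ 0.008, -0.072, -0.063]), 'qpos': array([ 0.003,  0.371,  1.937,  0.   ,  0.834, -2.435]), 'grip_width': np.float64(85.169)}
```

```bash
python3 -m crank '[{"grip":0.085,"x":0.002,"y":-0.001,"z":0.02,"rx":0,"ry":0,"rz":0},{"grip":0.085,"x":0,"y":0,"z":0.03,"rx":0,"ry":0,"rz":0},{"grip":0.085,"x":0,"y":0,"z":0.03,"rx":0,"ry":0,"rz":0},{"grip":0.085,"x":0,"y":0,"z":0.016,"rx":0,"ry":0,"rz":0},{"grip":0.085,"x":0,"y":0,"z":0,"rx":0,"ry":0,"rz":0},{"grip":0.0,"x":0,"y":0,"z":0,"rx":0,"ry":0,"rz":0},{"grip":0.0,"x":0,"y":0,"z":0,"rx":0,"ry":0,"rz":0},{"grip":0.0,"x":0,"y":0,"z":0,"rx":0,"ry":0,"rz":0},{"grip":0.0,"x":0,"y":0,"z":0,"rx":0,"ry":0,"rz":0},{"grip":0.0,"x":0,"y":0,"z":0,"rx":0,"ry":0,"rz":0},{"grip":0.0,"x":0,"y":0,"z":0,"rx":0,"ry":0,"rz":0},{"grip":0.0,"x":0,"y":0,"z":0,"rx":0,"ry":0,"rz":0}]' 90 && python3 look.py 7 wrist
```

```text
clock: 15.62
eef_pos: [523.4, 29.7, 100.8]
orientation: [-0.421, 0.907, -0.0, 0.0]
wrist_force: [-2.7, 1.3, 10.5]
grip_width: 13.0
finger_force: 87.5
[[297.3, 0.0, 255.5], [0.0, 297.3, 190.2], [0.0, 0.0, 1.0]] [[-0.764, 0.615, 0.195, 472.746], [0.645, 0.729, 0.23, -29.707], [-0.0, 0.302, -0.953, 226.442], [0.0, 0.0, 0.0, 1.0]]
{'eef_pos': array([523.418,  29.66 , 100.839]), 'orientation': array([-0.421,  0.907, -0.   ,  0.   ]), 'clock': np.float64(15.675), 'wrist_force': array([-3.298,  2.598, 11.101]), 'moment': array([ 0.243,  0.454, -0.09 ]), 'qpos': array([-1.000e-03,  5.130e-01,  2.013e+00,  0.000e+00,  6.150e-01,
       -2.442e+00]), 'grip_width': np.float64(13.017)}
```

The bar is gripped with small side forces. Turning clockwise.

```bash
python3 -m crank '[{"grip":0.0,"x":0,"y":0,"z":0,"rx":0,"ry":0,"rz":0.1},{"grip":0.0,"x":0,"y":0,"z":0,"rx":0,"ry":0,"rz":0.1},{"grip":0.0,"x":0,"y":0,"z":0,"rx":0,"ry":0,"rz":0.1}]' && python3 -m crank '[{"grip":0.0,"x":0,"y":0,"z":0,"rx":0,"ry":0,"rz":0.13},{"grip":0.0,"x":0,"y":0,"z":0,"rx":0,"ry":0,"rz":0.13},{"grip":0.0,"x":0,"y":0,"z":0,"rx":0,"ry":0,"rz":0.13},{"grip":0.0,"x":0,"y":0,"z":0,"rx":0,"ry":0,"rz":0.13},{"grip":0.0,"x":0,"y":0,"z":0,"rx":0,"ry":0,"rz":0.13},{"grip":0.0,"x":0,"y":0,"z":0,"rx":0,"ry":0,"rz":0.13},{"grip":0.0,"x":0,"y":0,"z":0,"rx":0,"ry":0,"rz":0.13},{"grip":0.0,"x":0,"y":0,"z":0,"rx":0,"ry":0,"rz":0.13},{"grip":0.0,"x":0,"y":0,"z":0,"rx":0,"ry":0,"rz":0.13},{"grip":0.0,"x":0,"y":0,"z":0,"rx":0,"ry":0,"rz":0.13},{"grip":0.0,"x":0,"y":0,"z":0,"rx":0,"ry":0,"rz":0.13}]' && python3 -c "
from workcell import bot
s=bot.read_state();print(s['qpos'].round(3),s['moment'],s['wrist_force'])"
```

```text
clock: 16.05
eef_pos: [523.2, 29.9, 100.8]
orientation: [-0.28, 0.96, 0.0, -0.0]
wrist_force: [-4.3, 6.7, 12.1]
grip_width: 12.9
finger_force: 87.8
clock: 17.42
eef_pos: [523.4, 31.5, 100.9]
orientation: [0.419, 0.908, 0.001, -0.0]
wrist_force: [-2.1, 28.8, 9.8]
grip_width: 13.0
finger_force: 87.9
[ 1.000e-03  5.130e-01  2.013e+00  4.000e-03  6.150e-01 -7.080e-01] [4.49982641 0.39159116 0.06518295] [-2.05921677 28.83574343  9.83743522]
```

```bash
python3 -m crank '[{"grip":0.0,"x":0.0015,"y":0.0013,"z":0,"rx":0,"ry":0,"rz":0.13},{"grip":0.0,"x":0,"y":0,"z":0,"rx":0,"ry":0,"rz":0.13},{"grip":0.0,"x":0,"y":0,"z":0,"rx":0,"ry":0,"rz":0.13},{"grip":0.0,"x":0,"y":0,"z":0,"rx":0,"ry":0,"rz":0.13},{"grip":0.0,"x":0,"y":0,"z":0,"rx":0,"ry":0,"rz":0.13}]' && python3 -c "
from workcell import bot
s=bot.read_state();print(s['qpos'].round(3),s['moment'],s['wrist_force'])"
```

```text
clock: 18.05
eef_pos: [524.2, 32.2, 100.9]
orientation: [0.687, 0.727, 0.001, 0.0]
wrist_force: [1.3, 9.3, 5.5]
grip_width: 12.7
finger_force: 87.7
[ 3.000e-03  5.140e-01  2.012e+00  1.000e-03  6.140e-01 -5.400e-02] [ 1.5178197  -0.18236964 -0.06277075] [1.28405102 9.32581625 5.51688627]
```

About 5° is left, so the latch is well past the crest. Releasing, rising and looking.

```bash
python3 -m crank '[{"grip":0.0,"x":0,"y":0,"z":0,"rx":0,"ry":0,"rz":0.06},{"grip":0.085,"x":0,"y":0,"z":0,"rx":0,"ry":0,"rz":0},{"grip":0.085,"x":0,"y":0,"z":0,"rx":0,"ry":0,"rz":0},{"grip":0.085,"x":0,"y":0,"z":0,"rx":0,"ry":0,"rz":0},{"grip":0.085,"x":0,"y":0,"z":0,"rx":0,"ry":0,"rz":0},{"grip":0.085,"x":0,"y":0,"z":-0.02,"rx":0,"ry":0,"rz":0},{"grip":0.085,"x":0,"y":0,"z":-0.03,"rx":0,"ry":0,"rz":0},{"grip":0.085,"x":0,"y":0,"z":-0.04,"rx":0,"ry":0,"rz":0},{"grip":0.085,"x":0,"y":0,"z":-0.04,"rx":0,"ry":0,"rz":0},{"grip":0.085,"x":-0.04,"y":0,"z":-0.02,"rx":0,"ry":0,"rz":0},{"grip":0.085,"x":-0.04,"y":0,"z":0,"rx":0,"ry":0,"rz":0},{"grip":0.085,"x":0,"y":0,"z":0,"rx":0,"ry":0,"rz":0}]' && python3 look.py 8 wrist scene && python3 - <<'E'
import cv2,numpy as np
a=cv2.imread("pics/wrist8.png"); b=cv2.imread("pics/scene8.png")
b=cv2.resize(b[130:250,240:370],None,fx=3,fy=3,interpolation=cv2.INTER_CUBIC)[:360,:390]
a=cv2.resize(a,None,fx=.8,fy=.8); o=np.zeros((360,800,3),np.uint8); o[:307,:410]=a[:,:410]; o[:,410:]=b; cv2.imwrite("pics/end.png",o)
E
```

```text
clock: 19.55
eef_pos: [523.5, -50.6, 250.6]
orientation: [0.708, 0.707, 0.0, 0.0]
wrist_force: [-0.1, 0.4, -0.4]
grip_width: 85.0
finger_force: 0.0
[[297.3, 0.0, 255.5], [0.0, 297.3, 190.2], [0.0, 0.0, 1.0]] [[1.0, -0.001, -0.0, 522.707], [-0.001, -0.953, -0.303, 26.542], [0.0, 0.303, -0.953, 376.206], [0.0, 0.0, 0.0, 1.0]]
{'eef_pos': array([523.258, -48.603, 250.178]), 'orientation': array([ 0.707,  0.707, -0.   , -0.   ]), 'clock': np.float64(19.65), 'wrist_force': array([-0.102,  0.061, -0.381]), 'moment': array([-0.047, -0.017,  0.044]), 'qpos': array([-0.15 ,  0.305,  1.878,  0.   ,  0.959, -0.15 ]), 'grip_width': np.float64(84.875)}
```

View pics/end.png

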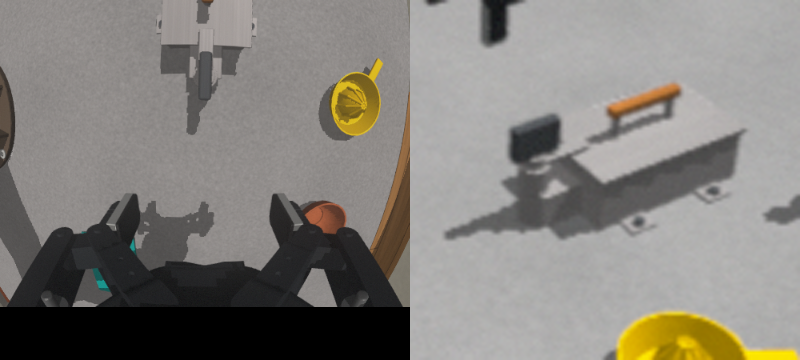

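The left half shows the grip bar at (205,75), in line with the bin, and its tongue at (206,42) over the seated lid. The right half shows the lid flush on the bin and the bystanders where they were. The gripper is open and clear, so I'm handing in.

```bash
python3 -c "
from workcell import bot
print(bot.hand_in())"
```

```text
the job is handed in; nothing more can be done
None
```

The job is handed in: the lid sits flush on the bin, the latch is turned fully over with its tongue over the lid, the bystanders look untouched, and the gripper is open and clear; the hand-in returned no verdict.

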